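# Stop the roller mixer and open its hood

### The job

Stop the roller mixer by setting the toggle on its control box to the centre (off, lever upright), and only then lift the mixer's hood and swing it back past the point where its spring takes over, so that it stays fully open by itself. Leave the toggle at off, and do not shift or topple the red sharps box, the black canister, the white box lid and the orange needle carton that stand close round the mixer.

Things in the scene. Friction and masses are not known exactly. Their poses are not given: they have to be found in the camera images.
- mixer: Grey bench roller mixer, fixed, 180 deep x 300 wide x 100 mm high, rollers inside under a white ribbed hood. Origin: centre of the footprint's underside (the tub reaches from x -85 to +95 mm). x points to its back (hinge side), y to its left, z up. The shut hood is 284 mm wide, covers x -80 to +85 mm and reaches up to 172 mm.
- hood (a joint): Angle of the hood about its rear hinge, rad: 0 shut, 1.85 fully open (stop), leaning back. The hinge runs along the mixer's y axis. An over-centre spring drives the hood shut below about 1.0 rad and past about 1.1 rad throws it fully open. Lifting it takes about 5 N upward at the bar at first, less later; let go below 1.0 rad it falls shut.
- hood_bar (a point): Middle of the hood's pull bar: a round steel bar, 12 mm thick, along the mixer's y axis, 274 mm long, held at its two ends by stalks 45 mm in front of the hood's front wall (a clear gap of about 38 mm between bar and wall). Shut, its centre is 125 mm above the table, at x -127 mm in the mixer's frame; nothing is under it. It moves with the hood on a circle of radius 208 mm about the hinge. Any free stretch of the bar can be hooked from below or pinched.
- hood_hinge (a point): Middle of the hood's hinge line, 110 mm above the table, at x +80 mm in the mixer's frame; fixed to the mixer.
- control_box: Grey control box, fixed to the table to the left or right of the mixer, 110 x 80 x 50 mm; origin at the centre of its underside, x along its long side, in which plane the toggle swings.
- toggle (a joint): Angle of the three-position toggle, rad: 0 upright (off, the narrow centre detent), +0.38 leaning to the control box's +x, -0.38 leaning to its -x. It starts at +0.38. Detent spring: on passing 0.19 rad it snaps on to the centre by itself, and from the centre beyond 0.19 rad to the far side; pushing at the tip takes about 5 N, half-way up 10 N.
- toggle_tip (a point): Top end of the toggle lever, 60 mm from its pivot. The lever is round, 12 mm thick over its upper half (black), 9 mm below.
- toggle_pivot (a point): Pivot of the toggle, 55 mm above the table on the control box's vertical axis. It is fixed. The pivot's axes are those of the control box.
- sharps_box: Red needle-waste box with a clear top, 90 x 100 mm, 192 mm high (an open flap may stand a little higher), loose, upright; origin at the centre of its underside. Its centre stands 70 to 85 mm in front of the bar, at the left, middle or right third. (Other red boxes at the table's far right edge are not meant.)
- canister: Black upright cylinder, 69 mm across, 222 mm high, loose; origin at the centre of its underside. Stands likewise in front of another third of the bar.
- box_lid: Low white open box lid, 86 x 86 x 46 mm high, loose; origin at the centre of its underside. Stands likewise in front of the remaining third of the bar, where the bar can be reached over it.
- needle_carton: Orange carton, 63 (x) x 89 (y) x 107 mm high, loose, upright, origin at the centre of its underside. Stands on the other side of the mixer from the control box.

How it is judged:
By the outcome, as a careful person would: the job done as asked, in the order asked, and still so for the second after the job is handed in, with the robot touching nothing.
It also fails if it takes over 54 s, if anything falls off the work surface, if the arm or the gripper's body presses on something with over 40 N, if the wrist force passes 120 N, or if a joint passes its speed limit or range.

### The arm

A 6-joint arm with a two-finger parallel gripper is mounted at the origin on a cart in front of the work surface, level with it; the furniture and walls round the work are solid. World frame = base frame: x ahead of the robot, y to its left, z up, the work surface at z = 0. Lengths are in mm, angles in rad, forces in N, time in s.
With the tool pointing down it reaches from about 275 to 1000 mm from the base axis. Payload 8.4 kg.
Tool frame: the origin (TCP) lies at the very end of the fingers, on their centre line; the grasp point (between the pads) lies 19 mm behind it (r.tcp_to_grasp is the distance from the TCP to the grasp point, in mm); z points along the fingers, y is the line along which they close (so a half turn about z gives the same grasp; the last joint's range is limited). The gripper opens to 85 mm and grips with 20 to 120 N. Pads are 22 mm wide; open, the fingers measure 114 mm over their backs; the gripper's body (76 mm by 85 mm) begins 54 mm behind the grasp point. The pads swing forward as they close: fully open they stand 13 mm farther back than shut.
Start: joints at [-1.233, 0.353, 1.633, -0, 1.155, -0.002], TCP at [208.31, -589.266, 231.281] pointing down, gripper open.
Joint ranges: [-2.63, 2.63], [-0.92, 2.1], [0.06, 2.66], [-1.3, 4.44], [0, 2.69], [-3.02, 3.02]. Speed limits (rad/s): [2.22, 2.22, 2.79, 3.14, 3.14, 3.14].

### API

Orientations are given as [roll, pitch, yaw] about the fixed x, y, z axes, in that order (R = Rz(yaw) Ry(pitch) Rx(roll)).
In Python, from rig import r gives the robot as it stands. The module is installed in compiled form; this text tells all that it offers.
- The arm moves only by the tool play_rows, never from a script. Its argument "rows" is a list of rows, each an object with "dp": the shift along the tool's x, y, z in units of 40 mm (1.0 is 40 mm), a list of three; "turn": the turn, a rotation vector about the tool's x, y, z in units of 6 degrees (1.0 is 6 degrees), a list of three; "fingers": the closure, from 0 (fully open) to 1 (shut). In form: [{"dp": [tx, ty, tz], "turn": [wx, wy, wz], "fingers": fingers}, ...]. A call has 1 to 5 rows; each row shifts and turns the commanded pose from where the row before left it, along the tool's axes as they then stand; what a row does not reach is not made up. A row lasts 1/12 s, in which the tool goes at most 41.7 mm and 7.16 degrees, less where a joint would pass 70% of its speed; a pose out of reach is approached as far as the arm can. A call is refused whole if a number of a shift passes 1 or a number of a turn 1, either way. A call with a gripper value outside its range is refused whole. The fingers move at their own pace and stop on an object; "force" is the grip in N (left out, the last holds). Time passes only in rows, so rows that do not move let the fingers close. It gives the time, the measured TCP pose, the force, the opening and the grip force at its end, in the units of the state.
- r.sense(): the state, without advancing time (a new reading comes with each control period).
- r.grab_frame(name): name is "side" or "top"; returns a dict with "pixels" (420x560x3 uint8, red, green, blue), "fx", "fy", "cx", "cy" (pixels), "dist" ([k1, k2, p1, p2, k3] as OpenCV has them; the pictures are not rectified), "pose" (4x4, takes a point from camera to world coordinates). Camera axes: x right, y down, z forward; pixel columns grow to the right and rows downward; lengths in mm; the calibration is good to about 2 mm. A picture is of the moment at which its call begins. There is no depth.
- r.sign_off(): hands the job in; it is judged then, once.
The state is a dict: "clock": time; "qpos": joint angles; "qvel": joint speeds; "joint_efforts": joint torques, N m; "eef_pos": TCP position; "tcp_rot": TCP orientation; "contact_force": force on the tool from outside, world axes, zero at the start; "wrist_torque": the same for the moment, N m; "opening": opening from 0.0 (shut) to 1.0 (fully open); "grasp_force": force on a finger pad.
Only numpy, scipy, OpenCV 4.12 (cv2) and the standard library are available. Lean on these libraries where they do the work, as an engineer would, in place of code of your own. Each camera call takes 0.05 s, during which the arm holds its last target. There are 200 camera calls.

## Working session

There is one attempt and no reset: what is moved stays moved. The work goes in short steps, Python scripts to look and compute and a tool call to move; the robot and the scene stay as the last step left them, time stands still between calls to the robot, and variables do not carry over. Pictures are saved under pics/ and viewed, at most 10 in all, crops included, and the job is handed in when it is done.

Besides the shell and the picture viewer there is one more tool, called after "Request:" as name(argument=value, ...), one argument or row to a line, values as JSON. play_rows: Moves the arm, as the interface text tells. Its arguments: {"type":"object","properties":{"rows":{"type":"array"},"force":{"type":"number"}},"required":["rows"]}

```bash
mkdir -p pics
cat > h.py <<'E'
import numpy as np, cv2, pickle
from rig import r
from scipy.spatial.transform import Rotation as R
def snap(n,tag):
    f=r.grab_frame(n); pickle.dump(f,open(f'pics/{tag}.pkl','wb')); cv2.imwrite(f'pics/{tag}.png',f['pixels'][:,:,::-1]); return f
def K(f): return np.array([[f['fx'],0,f['cx']],[0,f['fy'],f['cy']],[0,0,1.]])
def ray(f,uv):
    p=cv2.undistortPoints(np.array([[uv]],float),K(f),np.array(f['dist'],float))[0,0]
    T=np.array(f['pose']); d=T[:3,:3]@np.array([p[0],p[1],1]); return T[:3,3],d/np.linalg.norm(d)
def atz(f,uv,z):
    o,d=ray(f,uv); return o+d*(z-o[2])/d[2]
def proj(f,P):
    T=np.linalg.inv(np.array(f['pose'])); rv=cv2.Rodrigues(T[:3,:3])[0]
    return cv2.projectPoints(np.array(P,float).reshape(-1,1,3),rv,T[:3,3],K(f),np.array(f['dist'],float))[0][:,0]
def load(tag): return pickle.load(open(f'pics/{tag}.pkl','rb'))
E
python3 - <<'E'
from h import *
for n in('top','side'):
    f=snap(n,n+'0'); print(n,f['fx'],np.round(f['pose'],2).tolist(),f['dist'])
print(r.sense())
E
```

```text
top 465.11170761000614 [[-0.0, -1.0, 0.06, 475.33], [-1.0, 0.0, -0.03, 38.4], [0.03, -0.06, -1.0, 1059.56], [0.0, 0.0, 0.0, 1.0]] [-0.11798069  0.          0.          0.          0.        ]
side 486.5801959993527 [[0.28, -0.47, 0.83, -415.25], [-0.96, -0.12, 0.25, -268.6], [-0.02, -0.87, -0.49, 668.31], [0.0, 0.0, 0.0, 1.0]] [0.01193878 0.         0.         0.         0.        ]
{'clock': 0.1, 'qpos': array([-1.23340742e+00,  3.53597589e-01,  1.63403723e+00, -1.72679880e-06,
        1.15522334e+00, -2.40448509e-03]), 'qvel': array([-0.00127932, -0.00297235, -0.00205854,  0.00083463,  0.00113924,
        0.0006061 ]), 'joint_efforts': array([-2.30552923e-04, -6.06358409e+01, -3.42817748e+01, -6.54103656e-05,
        3.84049286e-03,  2.45672317e-05]), 'eef_pos': array([ 208.16445063, -588.86649541,  230.63472796]), 'tcp_rot': array([-3.14032715e+00, -1.46394852e-06,  3.39794089e-01]), 'contact_force': array([-0.04854375,  0.98032651, -0.44408163]), 'wrist_torque': array([ 0.00803349, -0.02111952, -0.02665175]), 'grasp_force': 0.0, 'opening': 0.9980864412076411}
```

View pics/top0.png

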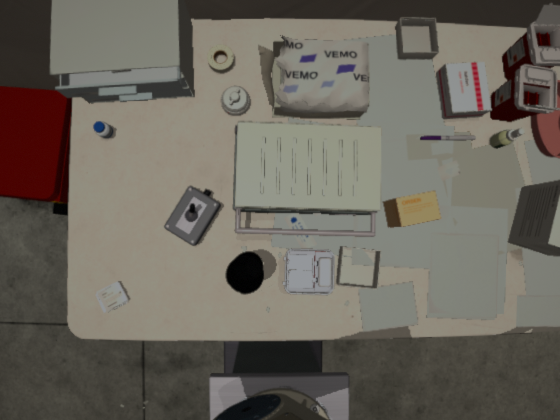

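View pics/side0.png

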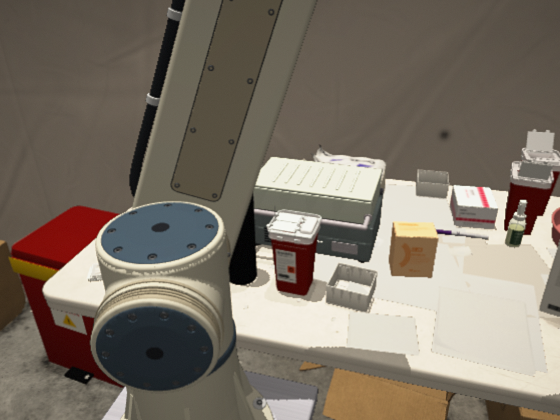

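The top view shows the mixer hood (235–382, 122–210), its bar at row ~233 and the control box at (192,214). The canister is at (245,272), the sharps box at (310,271), the box lid at (358,267) in the right third, and the carton at (413,209). The side view is partly blocked by the arm. I'll enlarge the top view next.

Run:
```python
from h import *
im=cv2.imread('pics/top0.png')
a=cv2.resize(im[175:255,150:250],None,fx=6,fy=6,interpolation=cv2.INTER_CUBIC)
a=cv2.convertScaleAbs(a,alpha=1.6,beta=20)
cv2.imwrite('pics/c1.png',a)
b=cv2.resize(im[110:300,220:450],None,fx=3.4,fy=3.1,interpolation=cv2.INTER_CUBIC)
cv2.imwrite('pics/c2.png',cv2.convertScaleAbs(b,alpha=1.3,beta=10)); print(b.shape)
```

```text
(589, 782, 3)
```

View pics/c1.png

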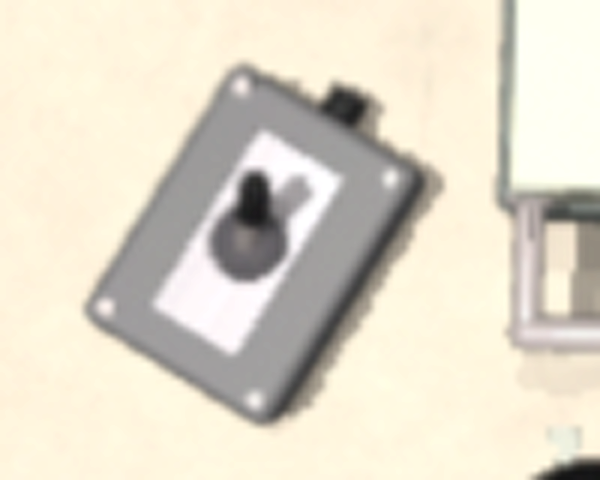

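View pics/c2.png

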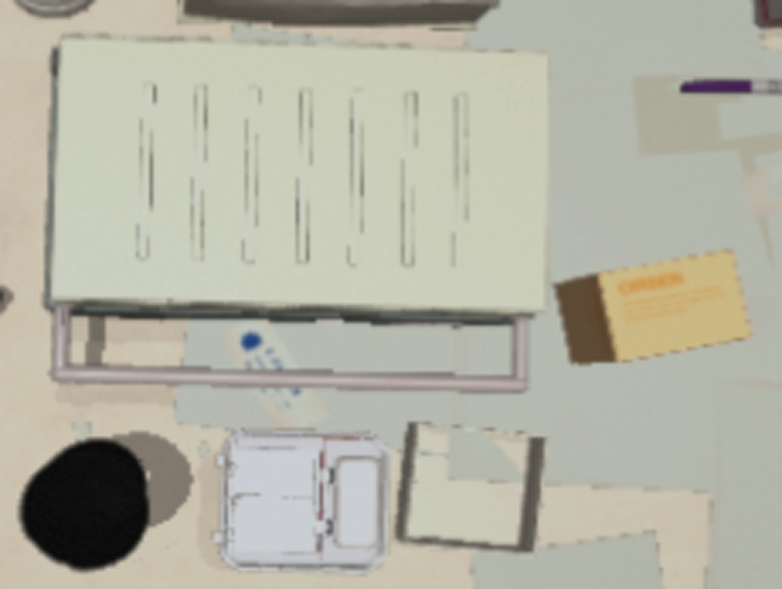

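The control box's screws in crop c1 are at (241,86), (391,178), (255,400) and (104,306), with the black lever tip at about (255,182). In crop c2 the bar runs from (57,375) to (525,384). The lid spans x 400–545 and the sharps box x 218–388.

Run:
```python
from h import *
np.set_printoptions(precision=1,suppress=True)
f=load('top0')
c1=lambda u,v:((u+.5)/6+150-.5,(v+.5)/6+175-.5)
c2=lambda u,v:((u+.5)/3.4+220-.5,(v+.5)/3.1+110-.5)
S=np.array([atz(f,c1(*p),50) for p in[(241,86),(391,178),(255,400),(104,306)]])
c=S.mean(0); l=((S[0]-S[3])+(S[1]-S[2]))/2; w=((S[0]-S[1])+(S[3]-S[2]))/2
print('box',c,np.linalg.norm(l),np.linalg.norm(w),'long axis yaw',np.arctan2(l[1],l[0]),np.arctan2(w[1],w[0]))
ax=l/np.linalg.norm(l)
for s in(1,-1,0):
    t=c.copy();t[2]=55;t=t+60*(np.sin(.38)*s*ax+np.cos(.38*s)*np.array([0,0,1])); p=proj(f,t)[0]; print(s,t,(p-[150,175])*6)
A,B=[atz(f,c2(*p),125) for p in[(57,375),(525,384)]]
print('bar',A,B,np.linalg.norm(A-B),(A+B)/2)
d=(A-B)/np.linalg.norm(A-B); print('mixer yaw',np.arctan2(-d[0],d[1]))
n=np.array([d[1],-d[0],0]);print('hinge',(A+B)/2+207*n)
for nm,z,ps in[('hoodtop',172,[(62,38),(547,53),(545,310),(50,300)]),('lid',46,[(410,424),(545,437),(530,550),(400,543)]),('sharps',192,[(232,432),(386,436),(380,568),(228,562)]),('can',222,[(85,505)]),('carton',107,[(600,272),(733,250),(750,337),(617,360)])]:
    Q=np.array([atz(f,c2(*p),z) for p in ps]); print(nm,Q.mean(0),Q[:,:2].tolist() if 0 else Q[:,:2].round().tolist())
```

```text
box [513.7 192.6  50. ] 93.77518785452666 64.40339184721829 long axis yaw -0.5492748283279585 1.0201164754247427
1 [532.7 181.  110.7] [252.4 177.2]
-1 [494.7 204.2 110.7] [183.5 288.8]
0 [513.7 192.6 115. ] [215.9 232.5]
bar [479.3  89.5 125. ] [ 472.5 -189.1  125. ] 278.603709030117 [475.9 -49.8 125. ]
mixer yaw -0.024590028446659043
hinge [682.9 -54.9 125. ]
hoodtop [603.7 -52.2 172. ] [[689.0, 85.0], [682.0, -194.0], [519.0, -190.0], [525.0, 91.0]]
lid [ 398.7 -172.5   46. ] [[444.0, -133.0], [435.0, -221.0], [355.0, -210.0], [361.0, -126.0]]
sharps [403.9 -50.8 192. ] [[445.0, -10.0], [442.0, -95.0], [362.0, -91.0], [367.0, -7.0]]
can [403.8  69.4 222. ] [[404.0, 69.0]]
carton [ 525.3 -288.7  107. ] [[547.0, -241.0], [562.0, -326.0], [503.0, -336.0], [488.0, -251.0]]
```

Request:
play_rows(
  rows=[
    {"dp": [0,0,-1],"turn": [0,0,0],"fingers": 0},
    {"dp": [0,0,-1],"turn": [0,0,-0.9],"fingers": 0},
    {"dp": [0,0,-1],"turn": [0,0,-0.9],"fingers": 0},
    {"dp": [0,0,0],"turn": [0,0,-0.9],"fingers": 0},
    {"dp": [0,0,0],"turn": [0,0,-0.9],"fingers": 0},
  ],
  force=20,
)

```text
clock: 0.52
eef_pos: [208.7, -590.4, 354.4]
tcp_rot: [3.137, 0.002, 0.721]
contact_force: [-0.5, -0.3, -0.9]
opening: 0.998
grasp_force: 0.0
```

Request:
play_rows(
  rows=[
    {"dp": [0,0,0],"turn": [0,0,-0.9],"fingers": 0},
    {"dp": [0,0,0],"turn": [0,0,-1],"fingers": 0},
    {"dp": [0,0,0],"turn": [0,0,-1],"fingers": 0},
    {"dp": [0,0,0],"turn": [0,0,0],"fingers": 0},
  ],
)

```text
clock: 0.85
eef_pos: [208.2, -589.0, 350.9]
tcp_rot: [-3.141, -0.001, 1.025]
contact_force: [-0.3, -0.3, -0.4]
opening: 1.0
grasp_force: 0.0
```

Request:
play_rows(
  rows=[
    {"dp": [0.5,-0.1,0],"turn": [0,0,0],"fingers": 0},
    {"dp": [0.94,-0.17,0],"turn": [0,0,0],"fingers": 0},
    {"dp": [0.94,-0.17,0],"turn": [0,0,0],"fingers": 0},
    {"dp": [0.94,-0.17,0],"turn": [0,0,0],"fingers": 0},
    {"dp": [0.94,-0.17,0],"turn": [0,0,0],"fingers": 0},
  ],
)

```text
clock: 1.27
eef_pos: [270.9, -426.0, 350.9]
tcp_rot: [-3.141, -0.0, 1.016]
contact_force: [0.5, 0.2, 0.3]
opening: 0.999
grasp_force: 0.0
```

Request:
play_rows(
  rows=[
    {"dp": [0.94,-0.17,0],"turn": [0,0,0],"fingers": 0},
    {"dp": [0.94,-0.17,0],"turn": [0,0,0],"fingers": 0},
    {"dp": [0.94,-0.17,0],"turn": [0,0,0],"fingers": 0},
    {"dp": [0.94,-0.17,0],"turn": [0,0,0],"fingers": 0},
    {"dp": [0.94,-0.17,0],"turn": [0,0,0],"fingers": 0},
  ],
)

```text
clock: 1.68
eef_pos: [340.2, -247.9, 351.2]
tcp_rot: [3.141, -0.0, 1.016]
contact_force: [0.9, 0.5, 0.3]
opening: 0.995
grasp_force: 0.0
```

Request:
play_rows(
  rows=[
    {"dp": [0.94,-0.17,0],"turn": [0,0,0],"fingers": 0},
    {"dp": [0.94,-0.17,0],"turn": [0,0,0],"fingers": 0},
    {"dp": [0.94,-0.17,0],"turn": [0,0,0],"fingers": 0},
    {"dp": [0.94,-0.17,0],"turn": [0,0,0],"fingers": 0},
    {"dp": [0.94,-0.17,0],"turn": [0,0,0],"fingers": 0},
  ],
)

```text
clock: 2.1
eef_pos: [409.6, -69.8, 351.4]
tcp_rot: [3.141, -0.0, 1.016]
contact_force: [-0.1, -1.1, 0.5]
opening: 1.0
grasp_force: 0.0
```

Request:
play_rows(
  rows=[
    {"dp": [0.94,-0.17,0],"turn": [0,0,0],"fingers": 0},
    {"dp": [0.94,-0.17,0],"turn": [0,0,0],"fingers": 0},
    {"dp": [0.94,-0.17,0],"turn": [0,0,0],"fingers": 0},
    {"dp": [0.94,-0.17,0],"turn": [0,0,0],"fingers": 0},
    {"dp": [0,0,0],"turn": [0,0,0],"fingers": 0},
  ],
)

```text
clock: 2.52
eef_pos: [466.6, 76.0, 351.0]
tcp_rot: [-3.141, -0.002, 1.02]
contact_force: [-0.2, -0.5, -0.3]
opening: 1.001
grasp_force: 0.0
```

Request:
play_rows(
  rows=[
    {"dp": [0.8,-0.13,0],"turn": [0,0,0],"fingers": 0},
    {"dp": [0.8,-0.13,0],"turn": [0,0,0],"fingers": 0},
    {"dp": [0.8,-0.13,0],"turn": [0,0,0],"fingers": 0},
    {"dp": [0.7,-0.13,0],"turn": [0,0,0],"fingers": 0},
    {"dp": [0,0,0.6],"turn": [0,0,0],"fingers": 0},
  ],
)

```text
clock: 2.93
eef_pos: [515.5, 191.9, 330.5]
tcp_rot: [3.138, -0.007, 1.019]
contact_force: [-0.0, 0.5, -0.4]
opening: 1.002
grasp_force: 0.0
```

Request:
play_rows(
  rows=[
    {"dp": [0,0,0.9],"turn": [0,0,0],"fingers": 0},
    {"dp": [0,0,0.9],"turn": [0,0,0],"fingers": 0},
    {"dp": [0,0,0.9],"turn": [0,0,0],"fingers": 0},
    {"dp": [0,0,0.9],"turn": [0,0,0],"fingers": 0},
    {"dp": [0,0,0],"turn": [0,0,0],"fingers": 0},
  ],
)

```text
clock: 3.35
eef_pos: [507.8, 185.6, 176.9]
tcp_rot: [-3.135, 0.009, 1.017]
contact_force: [-1.5, -0.3, -0.6]
opening: 0.995
grasp_force: 0.0
```

Run:
```python
from h import *
f=snap('side','s1'); g=snap('top','t1')
a=f['pixels'][:,:,::-1]
p=proj(f,[513,193,110])[0];q=proj(g,[513,193,110])[0];print(p,q)
def crop(im,c):
    x=int(np.clip(c[0]-65,0,430));y=int(np.clip(c[1]-80,0,260)); return cv2.resize(im[y:y+160,x:x+130],None,fx=3,fy=3)
cv2.imwrite('pics/c3.png',np.hstack([crop(a,p),crop(g['pixels'][:,:,::-1],q)]))
```

```text
[206.2768649  203.30471882] [186.16977253 214.18959256]
```

View pics/c3.png

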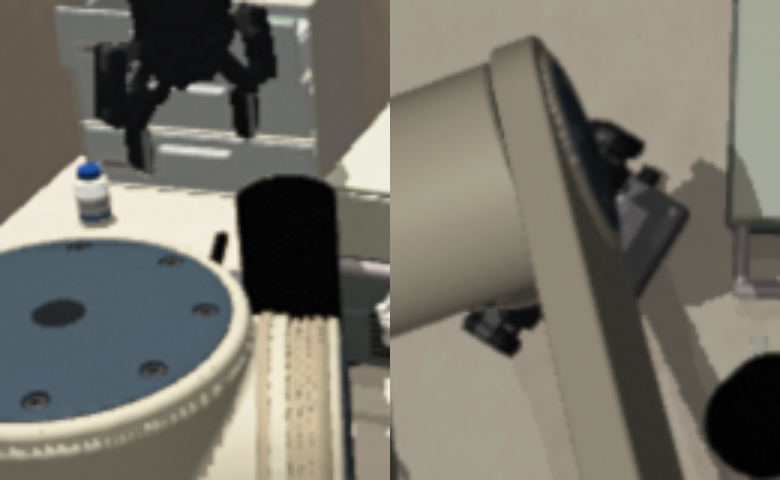

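The side crop shows the black lever's tip at crop (220,236), which is about (214,201) in the full image, with the gripper above it and straddling it.

Run:
```python
from h import *
f=load('s1')
print(proj(f,[[532.7,181,110.7],[513.7,192.6,115],[518,190,85]])); s=r.sense();print(s['eef_pos'],s['tcp_rot'])
```

```text
[[214.12233258 199.85027085]
 [206.36170519 201.35423736]
 [209.18014678 211.52419496]]
[511.55125572 186.94426288 183.02078042] [-3.13993652e+00  2.10480783e-03  1.01835933e+00]
```

Request:
play_rows(
  rows=[
    {"dp": [0.13,-0.03,0.4],"turn": [0,0,0],"fingers": 0},
    {"dp": [0,0,0.7],"turn": [0,0,0],"fingers": 0},
    {"dp": [0,0,0.7],"turn": [0,0,0],"fingers": 0},
    {"dp": [0,0,0.7],"turn": [0,0,0],"fingers": 0},
    {"dp": [0,0,0],"turn": [0,0,0],"fingers": 0},
  ],
)

```text
clock: 3.87
eef_pos: [513.0, 192.0, 81.8]
tcp_rot: [-3.14, 0.002, 1.019]
contact_force: [-1.1, -0.8, -0.7]
opening: 1.005
grasp_force: 0.0
```

Request:
play_rows(
  rows=[
    {"dp": [0,0,0],"turn": [0,0,0],"fingers": 0},
    {"dp": [0,0,0],"turn": [0,0,0],"fingers": 0},
  ],
)

```text
clock: 4.03
eef_pos: [515.7, 193.0, 86.0]
tcp_rot: [3.139, -0.003, 1.02]
contact_force: [-0.4, 0.0, 0.5]
opening: 0.995
grasp_force: 0.0
```

Request:
play_rows(
  rows=[
    {"dp": [0,0,0.05],"turn": [0,0,0],"fingers": 0.3},
    {"dp": [0,0,0],"turn": [0,0,0],"fingers": 0.5},
    {"dp": [0,0,0],"turn": [0,0,0],"fingers": 0.6},
    {"dp": [0,0,0],"turn": [0,0,0],"fingers": 0.7},
    {"dp": [0,0,0],"turn": [0,0,0],"fingers": 0.78},
  ],
)

```text
clock: 4.45
eef_pos: [517.1, 192.5, 83.3]
tcp_rot: [3.136, -0.004, 1.021]
contact_force: [4.8, -2.9, 4.7]
opening: 0.302
grasp_force: 2.6
```

Request:
play_rows(
  rows=[
    {"dp": [0,0,0],"turn": [0,0,0],"fingers": 0.8},
    {"dp": [0,0,0],"turn": [0,0,0],"fingers": 0.8},
    {"dp": [0,0,0],"turn": [0,0,0],"fingers": 0.8},
    {"dp": [0,0,0],"turn": [0,0,0],"fingers": 0.8},
    {"dp": [0,0,0],"turn": [0,0,0],"fingers": 0.8},
  ],
)

```text
clock: 4.87
eef_pos: [513.4, 192.4, 81.1]
tcp_rot: [-3.141, 0.0, 1.021]
contact_force: [-0.6, -0.6, 0.0]
opening: 0.203
grasp_force: 0.0
```

Request:
play_rows(
  rows=[
    {"dp": [0,0,0],"turn": [0,0,0],"fingers": 0.8},
    {"dp": [0,0,0],"turn": [0,0,0],"fingers": 0.8},
    {"dp": [0,0,0],"turn": [0,0,0],"fingers": 0.8},
  ],
)

```text
clock: 5.12
eef_pos: [513.7, 192.4, 81.2]
tcp_rot: [-3.141, 0.0, 1.021]
contact_force: [0.5, 0.2, -0.7]
opening: 0.197
grasp_force: 0.0
```

Request:
play_rows(
  rows=[
    {"dp": [0,0,0],"turn": [0,0,0],"fingers": 0.4},
    {"dp": [0,0,0],"turn": [0,0,0],"fingers": 0.4},
    {"dp": [0,0,0],"turn": [0,0,0],"fingers": 0.4},
    {"dp": [0,0,-0.5],"turn": [0,0,0],"fingers": 0.4},
    {"dp": [0,0,-0.9],"turn": [0,0,0],"fingers": 0.4},
  ],
)

```text
clock: 5.53
eef_pos: [511.1, 191.4, 134.5]
tcp_rot: [-3.137, 0.006, 1.02]
contact_force: [-0.5, -0.2, -0.6]
opening: 0.6
grasp_force: 0.0
```

Request:
play_rows(
  rows=[
    {"dp": [0,0,-1],"turn": [0,0,0],"fingers": 0.4},
    {"dp": [0,0,-1],"turn": [0,0,0],"fingers": 0.4},
    {"dp": [0,0,-1],"turn": [0,0,0.9],"fingers": 1},
    {"dp": [0,0,-1],"turn": [0,0,1],"fingers": 1},
    {"dp": [0,0,-1],"turn": [0,0,1],"fingers": 1},
  ],
)

```text
clock: 5.95
eef_pos: [513.3, 192.2, 339.5]
tcp_rot: [3.142, -0.0, 0.712]
contact_force: [2.2, -0.1, -0.1]
opening: 0.184
grasp_force: 0.0
```

Request:
play_rows(
  rows=[
    {"dp": [0,0,-0.3],"turn": [0,0,1],"fingers": 1},
    {"dp": [0,0,0],"turn": [0,0,1],"fingers": 1},
    {"dp": [0,0,0],"turn": [0,0,1],"fingers": 1},
    {"dp": [0,0,0],"turn": [0,0,1],"fingers": 1},
    {"dp": [0,0,0],"turn": [0,0,1],"fingers": 1},
  ],
)

```text
clock: 6.37
eef_pos: [513.7, 192.3, 349.4]
tcp_rot: [-3.142, -0.0, 0.188]
contact_force: [-0.7, -0.6, 0.0]
opening: 0.006
grasp_force: 0.0
```

Request:
play_rows(
  rows=[
    {"dp": [0,0,0],"turn": [0,0,1],"fingers": 1},
    {"dp": [0,0,0],"turn": [0,0,1],"fingers": 1},
    {"dp": [0,0,0],"turn": [0,0,0],"fingers": 1},
    {"dp": [-0.3,0.9,0],"turn": [0,0,0],"fingers": 1},
    {"dp": [-0.3,0.9,0],"turn": [0,0,0],"fingers": 1},
  ],
)

```text
clock: 6.78
eef_pos: [488.4, 121.0, 348.8]
tcp_rot: [3.142, 0.001, -0.01]
contact_force: [0.5, -0.1, -0.3]
opening: -0.001
grasp_force: 0.0
```

Request:
play_rows(
  rows=[
    {"dp": [-0.3,0.9,0],"turn": [0,0,0],"fingers": 1},
    {"dp": [-0.3,0.9,0],"turn": [0,0,0],"fingers": 1},
    {"dp": [-0.3,0.9,0],"turn": [0,0,0],"fingers": 1},
    {"dp": [-0.3,0.9,0],"turn": [0,0,0],"fingers": 1},
    {"dp": [-0.3,0.9,0],"turn": [0,0,0],"fingers": 1},
  ],
)

```text
clock: 7.2
eef_pos: [424.7, -59.6, 349.4]
tcp_rot: [3.142, -0.001, -0.012]
contact_force: [1.2, -0.2, 0.0]
opening: 0.003
grasp_force: 0.0
```

Request:
play_rows(
  rows=[
    {"dp": [-0.3,0.9,0],"turn": [0,0,0],"fingers": 1},
    {"dp": [-0.3,0.9,0],"turn": [0,0,0],"fingers": 1},
    {"dp": [-0.3,0.7,0],"turn": [0,0,0],"fingers": 1},
    {"dp": [0,0,0],"turn": [0,0,0],"fingers": 1},
    {"dp": [0,0,0],"turn": [0,0,0],"fingers": 1},
  ],
)

```text
clock: 7.62
eef_pos: [387.5, -158.8, 349.4]
tcp_rot: [-3.142, -0.0, -0.017]
contact_force: [0.8, -0.2, -0.0]
opening: 0.002
grasp_force: 0.0
```

Run:
```python
from h import *
g=snap('top','t2');s=snap('side','s2')
im=g['pixels'][:,:,::-1]
a=cv2.convertScaleAbs(cv2.resize(im[175:255,150:250],(400,320),interpolation=cv2.INTER_CUBIC),alpha=1.5,beta=20)
b=s['pixels'][:,:,::-1][150:262,150:290];b=cv2.resize(b,(400,320))
cv2.imwrite('pics/c4.png',np.hstack([a,b]));print(proj(g,[513.7,192.6,115])[0],r.sense()['qpos'])
```

```text
[185.97025465 213.7476989 ] [-3.88922595e-01 -8.76401341e-02  1.88475565e+00  4.63823183e-04
  1.34442902e+00  1.19668105e+00]
```

View pics/c4.png

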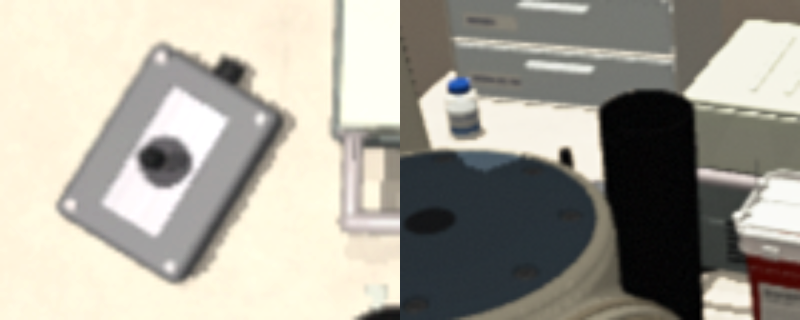

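The toggle tip is now at about (188,214), which matches the predicted upright position, so it is off. Next I tilt the tool for the hook.

Request:
play_rows(
  rows=[
    {"dp": [0,0,0],"turn": [0,1,0],"fingers": 1},
    {"dp": [0,0,0],"turn": [0,1,0],"fingers": 1},
    {"dp": [0,0,0],"turn": [0,1,0],"fingers": 1},
    {"dp": [0,0,0],"turn": [0,1,0],"fingers": 1},
    {"dp": [0,0,0],"turn": [0,1,0],"fingers": 1},
  ],
)

```text
clock: 8.13
eef_pos: [388.9, -156.5, 350.1]
tcp_rot: [3.139, -0.53, -0.012]
contact_force: [0.6, 0.5, 0.0]
opening: 0.003
grasp_force: 0.0
```

Request:
play_rows(
  rows=[
    {"dp": [0,0,0],"turn": [0,0.83,0],"fingers": 1},
    {"dp": [0,0,0],"turn": [0,0,0],"fingers": 1},
    {"dp": [0,0,0],"turn": [0,0,0],"fingers": 1},
  ],
)

```text
clock: 8.38
eef_pos: [387.6, -157.0, 349.1]
tcp_rot: [-3.141, -0.609, -0.017]
contact_force: [0.8, -0.8, 1.1]
opening: -0.003
grasp_force: 0.0
```

Run:
```python
from h import *
s=r.sense();Rm=R.from_euler('xyz',s['tcp_rot']).as_matrix();print(s['qpos'],s['eef_pos'],Rm.round(3))
```

```text
[-0.68299028 -0.38681341  2.2312703   0.48696363  0.85766389  0.66427414] [ 387.56217577 -157.03466731  349.08718058] [[ 0.82  -0.016  0.572]
 [-0.014 -1.    -0.009]
 [ 0.572 -0.    -0.82 ]]
```

Request:
play_rows(
  rows=[
    {"dp": [-0.4,0.08,0.7],"turn": [0,0,0],"fingers": 1},
    {"dp": [-0.4,0,0.8],"turn": [0,0,0],"fingers": 1},
    {"dp": [-0.4,0,0.8],"turn": [0,0,0],"fingers": 1},
    {"dp": [-0.4,0,0.8],"turn": [0,0,0],"fingers": 1},
    {"dp": [0,0,0],"turn": [0,0,0],"fingers": 1},
  ],
)

```text
clock: 8.8
eef_pos: [405.8, -158.3, 205.0]
tcp_rot: [-3.134, -0.601, -0.016]
contact_force: [-1.9, 0.9, -0.2]
opening: -0.002
grasp_force: 0.0
```

Run:
```python
from h import *
s=r.sense();print(s['qpos'],s['eef_pos'],s['contact_force'])
f=snap('side','s3');cv2.imwrite('pics/c5.png',cv2.resize(f['pixels'][:,:,::-1][130:330,200:460],(780,600)))
g=snap('top','t3')
```

```text
[-0.6452634  -0.12050326  2.41239303  0.81231868  0.4855582   0.27777927] [ 405.77068132 -158.255768    204.97489032] [-1.86091794  0.91297841 -0.22181266]
```

View pics/c5.png

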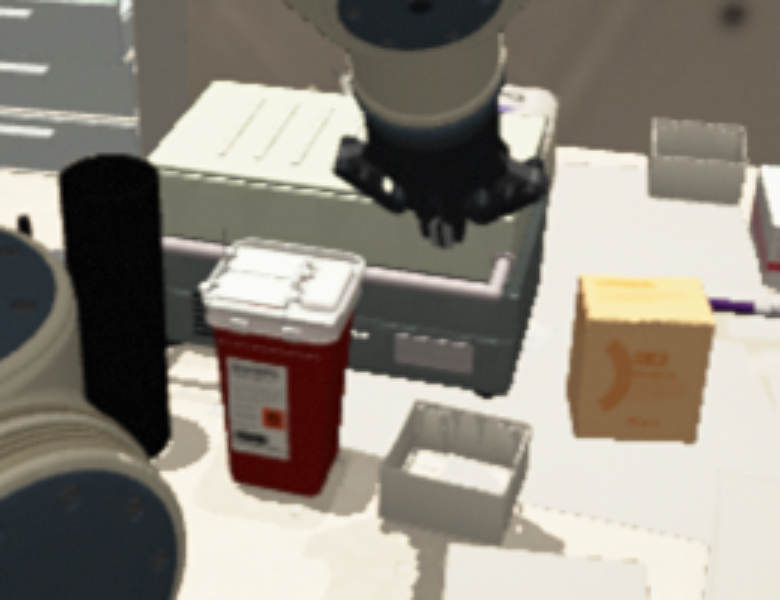

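View pics/t3.png

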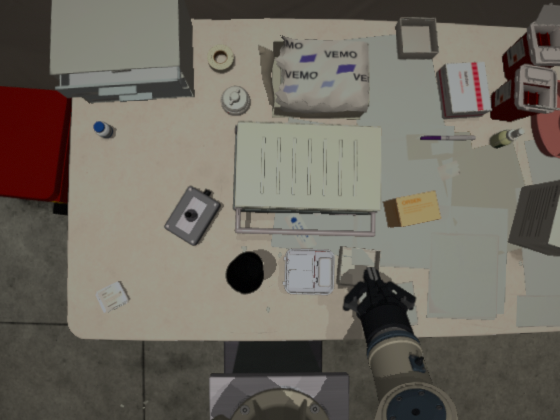

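The side view shows the closed fingers in front of the hood's right end, with the lid and sharps box untouched. The top view shows the knuckles spanning columns 345–413, with the left one about 10 mm from the sharps box. I'll yaw the tool slightly to gain clearance.

Request:
play_rows(
  rows=[
    {"dp": [0,0,0],"turn": [0.48,0,-0.68],"fingers": 1},
    {"dp": [0,0,0],"turn": [0.48,0,-0.68],"fingers": 1},
    {"dp": [0,0,0],"turn": [0,0,0],"fingers": 1},
    {"dp": [0,0,0],"turn": [0,0,0],"fingers": 1},
  ],
)

```text
clock: 9.23
eef_pos: [407.9, -162.7, 213.4]
tcp_rot: [3.14, -0.612, 0.156]
contact_force: [-0.8, 0.1, 0.7]
opening: 0.002
grasp_force: 0.0
```

```bash
cat > go.py <<'E'
from h import *
import sys
s=r.sense();Rm=R.from_euler('xyz',s['tcp_rot']).as_matrix()
print('q',s['qpos'].round(2),'p',s['eef_pos'].round(1),'rot',s['tcp_rot'].round(3),'F',s['contact_force'].round(1)); print(Rm.round(3))
for a in sys.argv[1:]: 
    t=np.array(eval(a),float); print(t,'units',(Rm.T@(t-s['eef_pos'])/40).round(2))
E
python3 go.py '(413,-161,156)' '(464,-161,84)' '(477,-160,92)'
```

```text
q [-0.74 -0.09  2.37  0.86  0.63  0.02] p [ 407.9 -162.7  213.4] rot [ 3.14  -0.612  0.156] F [-0.8  0.1  0.7]
[[ 0.808  0.154  0.568]
 [ 0.127 -0.988  0.087]
 [ 0.575  0.001 -0.818]]
[ 413. -161.  156.] units [-0.72 -0.02  1.25]
[ 464. -161.   84.] units [-0.72  0.17  3.45]
[ 477. -160.   92.] units [-0.34  0.2   3.47]
```

Request:
play_rows(
  rows=[
    {"dp": [-0.36,0,0.6],"turn": [0,0,0],"fingers": 1},
    {"dp": [-0.36,0,0.6],"turn": [0,0,0],"fingers": 1},
    {"dp": [0,0.05,0.5],"turn": [0,0,0],"fingers": 1},
    {"dp": [0,0.05,0.5],"turn": [0,0,0],"fingers": 1},
    {"dp": [0,0,0],"turn": [0,0,0],"fingers": 1},
  ],
)

```text
clock: 9.65
eef_pos: [434.8, -160.4, 121.4]
tcp_rot: [-3.138, -0.609, 0.154]
contact_force: [-1.1, 0.2, 0.1]
opening: 0.001
grasp_force: 0.0
```

Request:
play_rows(
  rows=[
    {"dp": [0,0,0],"turn": [0,0,0],"fingers": 1},
    {"dp": [0,0,0],"turn": [0,0,0],"fingers": 1},
  ],
)

```text
clock: 9.82
eef_pos: [434.0, -160.5, 123.6]
tcp_rot: [-3.141, -0.611, 0.158]
contact_force: [-0.2, 0.0, 0.4]
opening: -0.004
grasp_force: 0.0
```

```bash
python3 go.py '(464,-161,84)' '(477,-160,92)';python3 - <<'E'
from h import *
f=snap('side','s4');g=snap('top','t4')
cv2.imwrite('pics/c6.png',np.hstack([cv2.resize(f['pixels'][:,:,::-1][150:310,250:410],(400,400)),cv2.resize(g['pixels'][:,:,::-1][200:320,290:410],(400,400))]))
E
```

```text
q [-0.68  0.17  2.42  1.32  0.46 -0.46] p [ 434.  -160.5  123.6] rot [-3.141 -0.611  0.158] F [-0.2  0.   0.4]
[[ 0.809  0.158  0.567]
 [ 0.129 -0.988  0.091]
 [ 0.574 -0.    -0.819]]
[ 464. -161.   84.] units [0.04 0.13 1.23]
[ 477. -160.   92.] units [0.42 0.16 1.26]
```

View pics/c6.png

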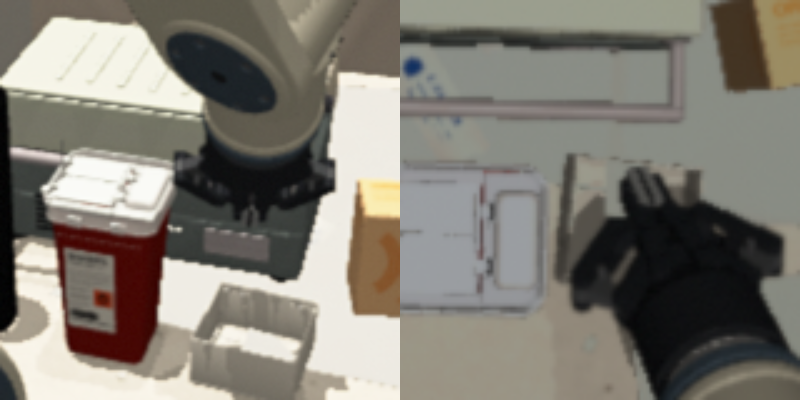

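The fingers are lined up with the right part of the bar. The left knuckle is about 14 mm clear of the sharps box (gap at crop x 548–572), and the stalk is at crop x 680.

Request:
play_rows(
  rows=[
    {"dp": [0,0.03,0.4],"turn": [0,0,0],"fingers": 1},
    {"dp": [0,0.03,0.4],"turn": [0,0,0],"fingers": 1},
    {"dp": [0,0,0.43],"turn": [0,0,0],"fingers": 1},
    {"dp": [0,0,0],"turn": [0,0,0],"fingers": 1},
    {"dp": [0,0,0],"turn": [0,0,0],"fingers": 1},
  ],
)

```text
clock: 10.33
eef_pos: [461.9, -158.4, 82.5]
tcp_rot: [-3.14, -0.611, 0.157]
contact_force: [-0.9, 0.1, 0.3]
opening: 0.001
grasp_force: 0.0
```

Request:
play_rows(
  rows=[
    {"dp": [0.15,0,0],"turn": [0,0,0],"fingers": 1},
    {"dp": [0.1,0,0],"turn": [0,0,0],"fingers": 1},
    {"dp": [0,0,0],"turn": [0,0,0],"fingers": 1},
    {"dp": [0,0,0],"turn": [0,0,0],"fingers": 1},
  ],
)

```text
clock: 10.67
eef_pos: [470.3, -157.7, 88.9]
tcp_rot: [3.141, -0.612, 0.159]
contact_force: [-0.2, 0.1, -0.4]
opening: -0.003
grasp_force: 0.0
```

```bash
python3 go.py '(477,-160,92)'
```

```text
q [-0.6   0.29  2.38  1.58  0.41 -0.68] p [ 470.3 -157.7   88.9] rot [ 3.141 -0.612  0.159] F [-0.2  0.1 -0.4]
[[ 0.808  0.158  0.567]
 [ 0.129 -0.988  0.09 ]
 [ 0.574  0.001 -0.819]]
[ 477. -160.   92.] units [0.17 0.08 0.03]
```

Run:
```python
from h import *
s=r.sense();Rm=R.from_euler('xyz',s['tcp_rot']).as_matrix()
th=np.arange(0,1.45,.1); a=.072+th
B=np.c_[-207.5*np.cos(a),-.0246*-207.5*np.cos(a),207.5*np.sin(a)]
for t,d in zip(th[1:],np.diff(B,axis=0)): print(round(t,1),(Rm.T@d/40).round(2))
```

```text
0.1 [ 0.35  0.01 -0.39]
0.2 [ 0.38  0.02 -0.35]
0.3 [ 0.41  0.03 -0.31]
0.4 [ 0.44  0.04 -0.27]
0.5 [ 0.47  0.05 -0.22]
0.6 [ 0.49  0.06 -0.17]
0.7 [ 0.5   0.06 -0.12]
0.8 [ 0.51  0.07 -0.07]
0.9 [ 0.51  0.08 -0.02]
1.0 [0.51 0.08 0.03]
1.1 [0.51 0.09 0.08]
1.2 [0.49 0.09 0.13]
1.3 [0.48 0.09 0.18]
1.4 [0.46 0.09 0.23]
```

Request:
play_rows(
  rows=[
    {"dp": [0.1,0,0.05],"turn": [0,0,0],"fingers": 1},
    {"dp": [0.1,0,0],"turn": [0,0,0],"fingers": 1},
    {"dp": [0,0,0],"turn": [0,0,0],"fingers": 1},
    {"dp": [0.15,0,-0.2],"turn": [0,0,0],"fingers": 1},
    {"dp": [0,0,0],"turn": [0,0,0],"fingers": 1},
  ],
)

```text
clock: 11.08
eef_pos: [477.0, -155.6, 100.6]
tcp_rot: [-3.14, -0.609, 0.158]
contact_force: [-6.5, 1.1, -4.9]
opening: -0.001
grasp_force: 4.0
```

Request:
play_rows(
  rows=[
    {"dp": [0.18,0.01,-0.2],"turn": [0,0,0],"fingers": 1},
    {"dp": [0.19,0.01,-0.19],"turn": [0,0,0],"fingers": 1},
    {"dp": [0.19,0.01,-0.18],"turn": [0,0,0],"fingers": 1},
    {"dp": [0.19,0.01,-0.17],"turn": [0,0,0],"fingers": 1},
    {"dp": [0.2,0.02,-0.16],"turn": [0,0,0],"fingers": 1},
  ],
)

```text
clock: 11.5
eef_pos: [487.7, -155.9, 151.6]
tcp_rot: [-3.139, -0.609, 0.157]
contact_force: [-2.5, 2.2, -4.9]
opening: -0.001
grasp_force: 1.9
```

```bash
python3 go.py
```

```text
q [-0.57  0.15  2.32  1.13  0.44 -0.15] p [ 487.7 -155.9  151.6] rot [-3.139 -0.609  0.157] F [-2.5  2.2 -4.9]
[[ 0.81   0.158  0.564]
 [ 0.129 -0.987  0.092]
 [ 0.572 -0.002 -0.82 ]]
```

Request:
play_rows(
  rows=[
    {"dp": [0.21,0.02,-0.15],"turn": [0,0,0],"fingers": 1},
    {"dp": [0.22,0.02,-0.14],"turn": [0,0,0],"fingers": 1},
    {"dp": [0.22,0.02,-0.13],"turn": [0,0,0],"fingers": 1},
    {"dp": [0.23,0.02,-0.12],"turn": [0,0,0],"fingers": 1},
    {"dp": [0.24,0.02,-0.11],"turn": [0,0,0],"fingers": 1},
  ],
)

```text
clock: 11.92
eef_pos: [510.4, -156.7, 198.8]
tcp_rot: [-3.139, -0.609, 0.158]
contact_force: [-1.5, 0.3, -2.9]
opening: 0.003
grasp_force: 1.4
```

Request:
play_rows(
  rows=[
    {"dp": [0.24,0.03,-0.09],"turn": [0,0,0],"fingers": 1},
    {"dp": [0.25,0.03,-0.08],"turn": [0,0,0],"fingers": 1},
    {"dp": [0.25,0.03,-0.06],"turn": [0,0,0],"fingers": 1},
    {"dp": [0.25,0.03,-0.05],"turn": [0,0,0],"fingers": 1},
    {"dp": [0.26,0.03,-0.04],"turn": [0,0,0],"fingers": 1},
  ],
)

```text
clock: 12.33
eef_pos: [544.9, -157.6, 238.2]
tcp_rot: [-3.14, -0.61, 0.158]
contact_force: [-3.4, -1.0, 0.3]
opening: -0.004
grasp_force: 1.2
```

```bash
python3 go.py
```

```text
q [-0.5   0.07  2.14  0.73  0.55  0.35] p [ 544.9 -157.6  238.2] rot [-3.14  -0.61   0.158] F [-3.4 -1.   0.3]
[[ 0.81   0.158  0.565]
 [ 0.129 -0.987  0.092]
 [ 0.573 -0.001 -0.82 ]]
```

Request:
play_rows(
  rows=[
    {"dp": [0.26,0.03,-0.02],"turn": [0,0,0],"fingers": 1},
    {"dp": [0.26,0.04,0],"turn": [0,0,0],"fingers": 1},
    {"dp": [0.26,0.04,0.01],"turn": [0,0,0],"fingers": 1},
    {"dp": [0.26,0.04,0.02],"turn": [0,0,0],"fingers": 1},
    {"dp": [0.26,0.04,0.03],"turn": [0,0,0],"fingers": 1},
  ],
)

```text
clock: 12.75
eef_pos: [589.6, -158.5, 267.0]
tcp_rot: [-3.14, -0.61, 0.158]
contact_force: [-0.6, 0.1, -1.0]
opening: -0.0
grasp_force: 0.3
```

Request:
play_rows(
  rows=[
    {"dp": [0.26,0.04,0.05],"turn": [0,0,0],"fingers": 1},
    {"dp": [0.26,0.04,0.06],"turn": [0,0,0],"fingers": 1},
    {"dp": [0.26,0.04,0.07],"turn": [0,0,0],"fingers": 1},
    {"dp": [0.26,0.04,0.08],"turn": [0,0,0],"fingers": 1},
    {"dp": [0.1,0,0],"turn": [0,0,0],"fingers": 1},
  ],
)

```text
clock: 13.17
eef_pos: [634.9, -158.4, 284.9]
tcp_rot: [-3.141, -0.611, 0.158]
contact_force: [-0.5, -0.4, -0.1]
opening: -0.003
grasp_force: 0.0
```

```bash
python3 go.py
python3 - <<'E'
from h import *
f=snap('side','s5');g=snap('top','t5')
cv2.imwrite('pics/c7.png',np.hstack([cv2.resize(f['pixels'][:,:,::-1][50:350,180:460],(400,428)),cv2.resize(g['pixels'][:,:,::-1][20:320,150:430],(400,428))]))
E
```

```text
q [-0.41  0.13  1.94  0.57  0.61  0.6 ] p [ 634.9 -158.4  284.9] rot [-3.141 -0.611  0.158] F [-0.5 -0.4 -0.1]
[[ 0.809  0.158  0.567]
 [ 0.129 -0.988  0.091]
 [ 0.574 -0.    -0.819]]
```

View pics/c7.png

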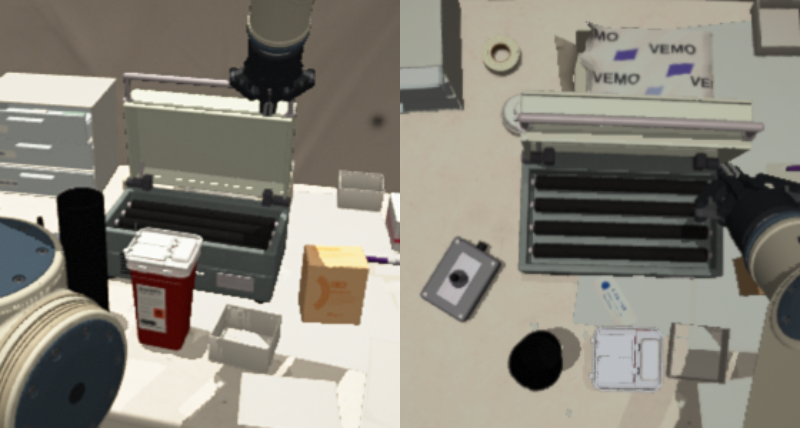

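The hood is fully open and leaning back, with its bar at top-crop row 125. The toggle is still upright and the neighbouring objects haven't moved. I'll back the arm off.

Request:
play_rows(
  rows=[
    {"dp": [0,0,-0.6],"turn": [0,0,0],"fingers": 1},
    {"dp": [0,0,-0.9],"turn": [0,0,0],"fingers": 1},
    {"dp": [0,0,-0.9],"turn": [0,0,0],"fingers": 1},
    {"dp": [0,0,-0.9],"turn": [0,0,0],"fingers": 1},
    {"dp": [0,0,0],"turn": [0,0,0],"fingers": 1},
  ],
)

```text
clock: 13.68
eef_pos: [557.5, -171.4, 398.8]
tcp_rot: [3.136, -0.617, 0.16]
contact_force: [1.3, -0.9, 1.0]
opening: 0.004
grasp_force: 0.0
```

Request:
play_rows(
  rows=[
    {"dp": [0,0,0],"turn": [0,0,0],"fingers": 1},
    {"dp": [0,0,0],"turn": [0,0,0],"fingers": 1},
    {"dp": [0,0,0],"turn": [0,0,0],"fingers": 1},
    {"dp": [0,0,0],"turn": [0,0,0],"fingers": 1},
    {"dp": [0,0,0],"turn": [0,0,0],"fingers": 1},
  ],
)

```text
clock: 14.1
eef_pos: [558.3, -169.9, 390.9]
tcp_rot: [-3.139, -0.609, 0.157]
contact_force: [0.9, 0.7, 0.3]
opening: 0.001
grasp_force: 0.0
```

Run:
```python
from h import *
g=snap('top','t6')
a=load('t5')['pixels'].astype(int);b=g['pixels'].astype(int);o=load('top0')['pixels'].astype(int)
print('hood change',abs(a-b)[80:130,240:370].max(2).mean(),'box',abs(a-b)[180:250,160:225].max(2).mean(),
 'canister/sharps vs start',abs(b-o)[240:300,225:340].max(2).mean())
c=np.hstack([g['pixels'],load('top0')['pixels']])[:,:,::-1]
cv2.imwrite('pics/c8.png',np.hstack([cv2.resize(g['pixels'][170:310,150:430,::-1],(400,200)),cv2.resize(load('top0')['pixels'][170:310,150:430,::-1],(400,200))]))
```

```text
hood change 55.20230769230769 box 2.2145054945054947 canister/sharps vs start 28.817101449275363
```

View pics/c8.png

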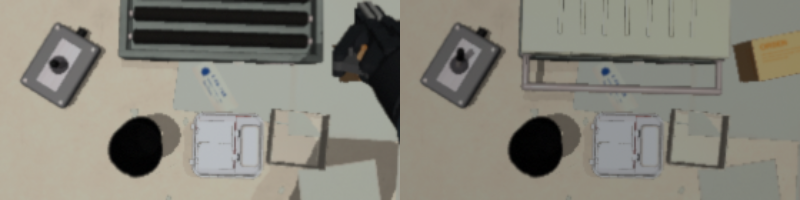

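The canister, sharps box and lid sit exactly as they did at the start, and the toggle is upright. The hood region changed between the last two frames, so I'll check numerically that the bar is at its end-stop position and not moving.

Run:
```python
from h import *
f=load('t6');g=snap('top','t7');k=snap('side','s7')
print('still',abs(f['pixels'].astype(int)-g['pixels'])[20:320,150:400].max(2).mean())
def bar(th,y):
    a=.072+th; return [683-207.5*np.cos(a),y,110+207.5*np.sin(a)]
for th in(1.3,1.5,1.7,1.85): print(th,proj(g,[bar(th,60),bar(th,0)]).round(1).tolist())
for c in(262,283):
  for t,im in(('t5',load('t5')),('t7',g)): print(c,t,[tuple(int(v) for v in im['pixels'][r_,c]) for r_ in range(60,126,4)])
```

```text
still 0.7065866666666667
1.3 [[248.5, 129.9], [285.4, 130.0]]
1.5 [[248.6, 104.5], [285.4, 104.6]]
1.7 [[248.7, 80.8], [285.1, 81.0]]
1.85 [[248.9, 65.2], [284.8, 65.4]]
262 t5 [(117, 110, 95), (119, 112, 97), (119, 111, 97), (112, 105, 92), (135, 126, 111), (163, 154, 138), (173, 170, 155), (170, 173, 157), (185, 189, 171), (186, 189, 172), (138, 131, 127), (144, 134, 132), (119, 117, 105), (106, 106, 94), (179, 178, 158), (111, 110, 98), (103, 102, 91)]
262 t7 [(134, 126, 120), (149, 140, 137), (164, 162, 142), (105, 103, 91), (154, 153, 136), (171, 169, 150), (172, 170, 151), (154, 153, 136), (75, 74, 66), (75, 74, 66), (75, 74, 64), (75, 74, 65), (79, 79, 69), (120, 120, 105), (159, 158, 139), (160, 158, 140), (174, 173, 152)]
283 t5 [(168, 163, 151), (155, 149, 138), (136, 131, 121), (117, 112, 104), (122, 117, 108), (134, 131, 120), (156, 150, 139), (127, 127, 113), (185, 189, 169), (185, 189, 171), (145, 143, 133), (167, 156, 153), (117, 115, 103), (107, 106, 94), (179, 178, 157), (131, 130, 115), (103, 103, 91)]
283 t7 [(161, 157, 145), (168, 158, 155), (126, 124, 110), (111, 110, 97), (132, 131, 116), (166, 165, 147), (173, 170, 151), (165, 164, 145), (75, 74, 66), (75, 74, 66), (75, 74, 66), (75, 74, 65), (76, 76, 67), (120, 120, 105), (159, 158, 139), (159, 158, 140), (174, 173, 153)]
```

The bar is at row ~64, matching the 1.85 rad stop, and the scene is still.

```bash
python3 -c "
from rig import r
print(r.sign_off())"
```

```text
the job is handed in; nothing more can be done
None
```

I set the toggle to off (upright) first, then swung the hood to its fully open stop, where it stays by itself; the sharps box, canister and lid haven't moved, but the arm partly hid the needle carton in my last check, and I viewed 11 pictures, one over the limit of 10.

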